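# Clamp a glass strip for edge polishing

## Robot

A 6-joint arm with a two-finger parallel gripper is mounted at the origin on the work surface. World frame = base frame: x ahead of the robot, y to its left, z up, the work surface at z = 0. Lengths are in mm, angles in rad, forces in N, time in s.
With the tool pointing down it reaches from about 400 to 925 mm from the base axis. Payload 12.5 kg.
Tool frame: the origin (TCP) lies on the centre line of the jaws, within the pads' length; the fingertips stand 14 mm ahead of it and the grasp point (between the pads) lies 5 mm behind it; z points along the fingers, y is the direction in which the jaws open and shut (so a half turn about z gives the same grasp; the last joint's range is limited). The gripper opens to 95 mm and grips with 3 to 60 N. Pads are 20 mm wide; open, the fingers measure 119 mm over their backs; the gripper's body (75 mm by 180 mm) begins 59 mm behind the grasp point.
Start: joints at [1.158, 0.491, 1.559, -0, 1.092, -0.106], TCP at [188.739, 595.838, 228.661] pointing down, gripper open.
Joint ranges: [-3.1, 3.1], [-0.84, 2.19], [0.05, 2.79], [-1.13, 4.28], [0.06, 2.93], [-2.69, 2.69]. Speed limits (rad/s): [2.22, 2.22, 2.79, 3.14, 3.14, 3.14].

## Interface

Orientations are given as [roll, pitch, yaw] about the fixed x, y, z axes, in that order (R = Rz(yaw) Ry(pitch) Rx(roll)).
In Python, from cell import * gives the robot as it stands.
- The arm moves only by the tool play_rows, never from a script. Its argument "moves" is a list of rows, each a list of 7 numbers: the shift along the tool's x, y, z in m, then the turn, a rotation vector about the tool's x, y, z in rad, then the opening in per cent of the stroke, from 0 (shut) to 100 (fully open). In form: [[tx, ty, tz, ax, ay, az, claw], ...]. A call has 1 to 8 rows; each row shifts and turns the pose as measured when the row begins, along the tool's axes as they then stand; what a row does not reach is not made up. A row lasts 1/10 s, in which the tool goes at most 50 mm and 8.59 degrees, less where a joint would pass 70% of its speed; a pose out of reach is approached as far as the arm can. A call is refused whole if a number of a shift passes 0.05 or a number of a turn 0.15, either way. A call with a gripper value outside its range is refused whole. The fingers move at their own pace and stop on an object; the grip force is fixed at half the most. Time passes only in rows, so rows that do not move let the fingers close. It gives the time, the measured TCP pose, the force and the opening at its end, in the units of the state.
- state(): the state, without advancing time (a new reading comes with each control period).
- read_camera(name): name is "side" or "top" or "wrist"; returns a dict with "img" (480x640x3 uint8, red, green, blue), "fx", "fy", "cx", "cy" (pixels), "k1" (the pictures are not rectified: a ray, as slopes to the right and down, at radius r is drawn at 1 + k1 r^2 times it, then the intrinsics apply), "R" (3x3) and "t" (3): a world point X has camera coordinates R X + t. Camera axes: x right, y down, z forward; pixel columns grow to the right and rows downward; lengths in mm; the calibration is good to about 2 mm. A picture is of the moment at which its call begins. There is no depth.
- job_done(): hands the job in, once; it reports no verdict.
The state is a dict: "t": time; "joints": joint angles; "qvel": joint speeds; "tau": joint torques, N m; "eef_pos": TCP position; "tcp_rot": TCP orientation; "ft_force": force on the tool from outside, world axes, zero at the start; "moment": the same for the moment, N m; "opening": opening from 0.0 (shut) to 1.0 (fully open).
Only numpy, scipy, OpenCV 4.12 (cv2) and the standard library are available. Lean on these libraries where they do the work, as an engineer would, in place of code of your own. Each camera call takes 0.05 s, during which the arm holds its last target.

## Task

Slide the glass strip lying in the edge-polishing clamp gently back along the bed until its rear edge sits flat against the steel stop bar, then wind the clamp's torque-limiting thumbscrew down clockwise onto it. Stop as soon as the thumbscrew first slips - well short of a further eighth of a turn - then let go, leaving the glass held square against the stop and the other things on the bench where they are.

Things in the scene. Friction and masses are not known exactly. Their poses are not given: they have to be found in the camera images.
- jig: aluminium base of a bench clamp for polishing glass edges, bolted down, 165 x 110 mm, origin at bench level under the bed. Its x points from the open front edge to the stop bar (away from the robot, give or take 20 degrees), y to its left, z up. The flat rubber bed is 25 mm above the bench; its front edge is at x -60 mm
- stop_face (a point): middle of the front face of the steel stop bar across the rear of the bed, 104 mm long, 13 mm higher than the bed. This point is 28 mm above the bench (half the glass's thickness over the bed), at jig x +50 mm, y 0; same axes as the jig
- glass: loose glass strip, 130 x 60 x 6 mm, about 0.12 kg, lying flat on the bed, already under the clamp foot but 13 to 27 mm short of the stop and up to 7 degrees askew. Origin under its centre, x along its length towards the stop. Home, its front end overhangs the bed by 20 mm. It must not be pushed or squeezed with more than 30 N
- glass_front (a point): middle of the strip's front (overhanging) end edge, half-way up its thickness, 28 mm above the bench; the end face is 60 mm wide and open to be pushed from the front
- glass_back (a point): middle of the strip's rear end edge, half-way up its thickness; it is the edge that goes against the stop, 130 mm behind glass_front
- clamp: fixed cast arm on a steel post behind the stop (jig x +82 mm, 98 mm tall), reaching forward over the glass 57 to 81 mm above the bench; it carries the upright clamp screw with a 28 mm swivel foot. The foot does not turn and starts 1.5 to 4 mm above the glass, differing each time. Its origin is at the jig's, its height uncertain by 1 mm
- knob_grip (a point): centre of the grip of the black fluted round thumbscrew, on the screw's upright axis at jig x +5 mm, y 0, about 120 mm above the bench. 33 mm across, 34 mm tall: it reaches 10 mm above and 24 mm below this point, where a 46 mm flange begins. Clockwise from above winds the foot down 8 mm a turn and the thumbscrew with it; it can be taken at any angle
- knob_mark (a point): outer end of the white index line on the thumbscrew's top rim, 17 mm from the screw's axis, 10 mm above knob_grip; it turns with the thumbscrew. It starts directly above flange_mark
- flange_mark (a point): inner end of the black index line on the steel flange under the thumbscrew, 17 mm from the axis, 24 mm below knob_grip; the flange turns with the screw. Turning it takes about 0.12 N m running down; as the foot loads the glass this rises over about a tenth of a turn, and at 0.21 N m (while turning; less at rest) the clutch slips: the thumbscrew turns on, the flange stands still and the marks part
- water_bowl: loose glass water bowl, 100 mm across, 55 mm tall, origin under its centre; to be left alone
- pigment_jar: loose jar with a steel lid, 56 mm across, 70 mm tall, origin under its centre; to be left alone
- wash_brush: loose flat brush, 170 mm long, lying on the bench, origin on its underside; to be left alone
- offcut: loose glass offcut, 55 x 80 x 6 mm, lying on the bench, origin under its centre; to be left alone
Mind the look-alikes: they are no part of the job. What is shaped like the glass but purple is not meant.

How it is judged:
By the outcome, as a careful person would: the job done as asked, in the order asked, and still so for the second after the job is handed in, with the robot touching nothing.
It also fails if it takes over 72 s, if anything falls off the work surface, if the arm or the gripper's body presses on something with over 40 N, if the wrist force passes 120 N, or if a joint passes its speed limit or range.

## Working session

There is one attempt and no reset: what is moved stays moved. The work goes in short steps, Python scripts to look and compute and a tool call to move; the robot and the scene stay as the last step left them, time stands still between calls to the robot, and variables do not carry over. Pictures are saved under pics/ and viewed, and the job is handed in when it is done.

Besides the shell and the picture viewer there is one more tool, called by a JSON object that holds its "api" and its "payload", one argument or row to a line. play_rows: Moves the arm, as the interface text tells. Its arguments: {"type":"object","properties":{"moves":{"type":"array"}},"required":["moves"]}

```bash
ls; mkdir -p pics
python3 - <<'E'
from cell import *
import cv2
print(state())
for n in ["side","top","wrist"]:
    c=read_camera(n); cv2.imwrite(f"pics/{n}0.png",c["img"][:,:,::-1])
    print(n,c["fx"],c["fy"],c["cx"],c["cy"],c["k1"],c["R"],c["t"])
E
```

```text
pics
{'t': 0.0, 'joints': array([ 1.15842467e+00,  4.91564254e-01,  1.55946635e+00,  3.37072941e-05,
        1.09170245e+00, -1.05616814e-01]), 'qvel': array([ 0.00028856,  0.00131561,  0.00069878, -0.00088559,  0.00242506,
       -0.00105049]), 'tau': array([ 3.59441263e-03, -6.12651801e+01, -2.58166891e+01,  6.93629170e-02,
        4.83231072e-02, -8.86212592e-05]), 'eef_pos': array([188.6148128 , 595.61236216, 228.05300671]), 'tcp_rot': array([-3.14046176e+00, -1.49950003e-04,  2.83482217e+00]), 'ft_force': array([-0.0556137 , -0.20290335,  0.69416842]), 'moment': array([0.01793661, 0.01645091, 0.01851495]), 'opening': 1.0004343822248287}
side 464.0679123826464 464.0679123826464 314.61881555377323 247.71120652167315 -0.04474547673285335 [[ 0.96077421 -0.27729909  0.00425805]
 [-0.20634716 -0.72503264 -0.65707573]
 [ 0.18529373  0.63042278 -0.75381254]] [-581.09710338  204.98094294  972.29769027]
top 604.684015203235 604.684015203235 302.83616472127625 245.39458825754815 0.02633201135562378 [[-0.01095465 -0.99981743 -0.01565559]
 [-0.99720587  0.01208036 -0.07371919]
 [ 0.07389486  0.01480428 -0.99715615]] [  43.70308445  600.17775066 1161.38144227]
wrist 361.8768321381743 361.8768321381743 313.043107634389 243.1765570068618 -0.021765014781732577 [[ 3.01228026e-01  9.53552001e-01  5.07250467e-04]
 [ 9.26807998e-01 -2.92904589e-01  2.35018802e-01]
 [ 2.24251225e-01 -7.03241260e-02 -9.71990692e-01]] [-625.94737148  -28.19128358  388.78111757]
```

View pics/side0.png

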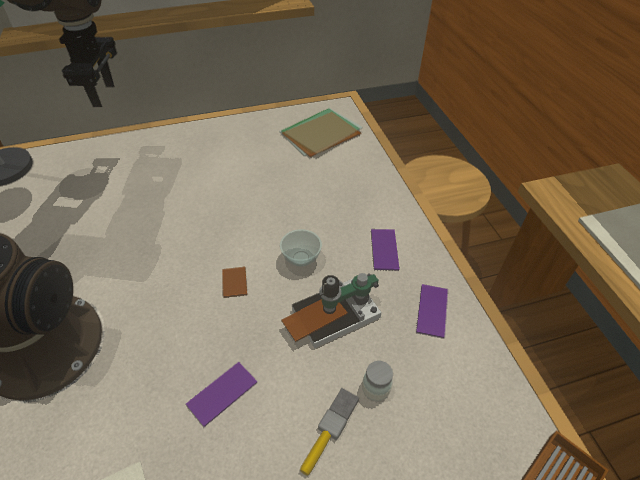

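View pics/top0.png

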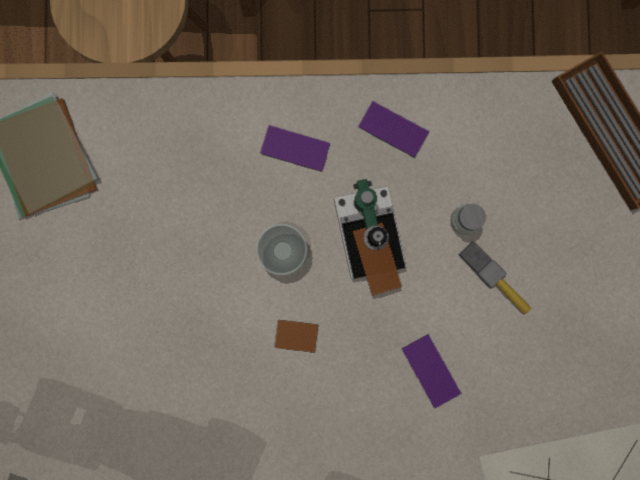

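View pics/wrist0.png

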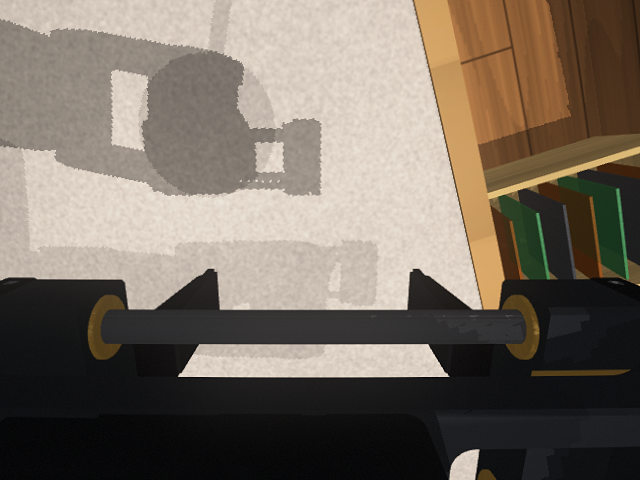

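Candidates for the glass: the orange strip in the clamp (top 377,262), the orange offcut (297,336), and purple strips (295,148), (394,130) and (432,371). By the description it is the orange strip lying on the bed. I'll check it in a crop.

```bash
cat > h.py <<'E'
import numpy as np, cv2
def ray(c,u,v):
    K=np.array([[c["fx"],0,c["cx"]],[0,c["fy"],c["cy"]],[0,0,1.]])
    p=cv2.undistortPoints(np.array([[[u,v]]],float),K,np.array([c["k1"],0,0,0.]))[0,0]
    # model: drawn = ray*(1+k1 r^2)
    R=np.array(c["R"]);t=np.array(c["t"])
    return -R.T@t, R.T@np.array([p[0],p[1],1.])
def onz(c,u,v,z):
    o,d=ray(c,u,v); return o+d*(z-o[2])/d[2]
def proj(c,X):
    q=np.array(c["R"])@np.array(X)+np.array(c["t"]); x,y=q[0]/q[2],q[1]/q[2]; s=1+c["k1"]*(x*x+y*y)
    return c["fx"]*x*s+c["cx"],c["fy"]*y*s+c["cy"]
def two(c1,p1,c2,p2):
    o1,d1=ray(c1,*p1);o2,d2=ray(c2,*p2)
    s=np.linalg.lstsq(np.stack([d1,-d2],1),o2-o1,rcond=None)[0]
    a,b=o1+s[0]*d1,o2+s[1]*d2
    return (a+b)/2,np.linalg.norm(a-b)
E
python3 - <<'E'
from cell import *
from h import *
c=read_camera("top");im=c["img"][:,:,::-1]
cv2.imwrite("pics/c1.png",cv2.resize(im[170:310,310:430],None,fx=4.2,fy=4.2,interpolation=cv2.INTER_CUBIC))
s=read_camera("side");im2=s["img"][:,:,::-1]
cv2.imwrite("pics/c2.png",cv2.resize(im2[260:360,270:395],None,fx=6,fy=6,interpolation=cv2.INTER_CUBIC))
for n,cc in(("top",c),("side",s)):
    hsv=cv2.cvtColor(cc["img"],cv2.COLOR_RGB2HSV)
    m=cv2.inRange(hsv,(3,130,60),(16,255,255))
    if n=="top": m[:, :330]=0; m[:200]=0;m[310:]=0;m[:,420:]=0
    else: m[:260]=0;m[360:]=0;m[:,:270]=0;m[:,400:]=0
    k,_=cv2.findContours(m,cv2.RETR_EXTERNAL,cv2.CHAIN_APPROX_NONE)
    k=max(k,key=cv2.contourArea); print(n,cv2.contourArea(k)); 
    print(cv2.approxPolyDP(k,3,True)[:,0].tolist())
    if n=="top":
        box=cv2.boxPoints(cv2.minAreaRect(k)); print(box)
        for b in box: print(onz(cc,*b,31).round(1))
E
```

```text
top 1445.5
[[353, 231], [372, 293], [400, 286], [388, 243], [380, 250], [371, 250], [362, 240], [365, 228]]
[[352.15573 231.0831 ]
 [382.1592  221.95161]
 [401.62112 285.89798]
 [371.61765 295.02948]]
[626.7 -59.6  31. ]
[ 643.8 -118.1   31. ]
[ 519.4 -152.9   31. ]
[502.5 -94.9  31. ]
side 1131.5
[[346, 311], [338, 303], [336, 310], [327, 314], [322, 310], [321, 299], [282, 321], [296, 340]]
```

View pics/c1.png

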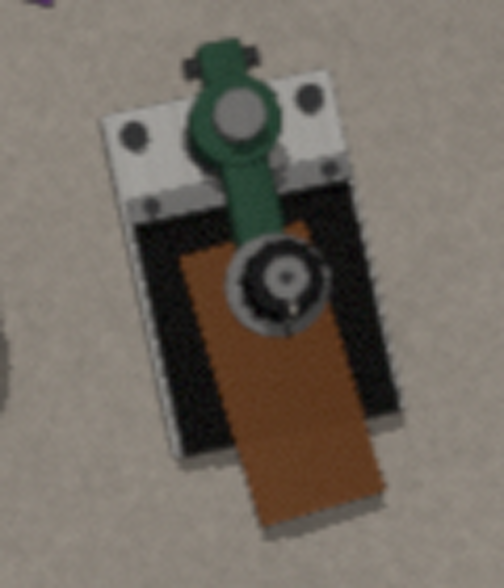

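View pics/c2.png

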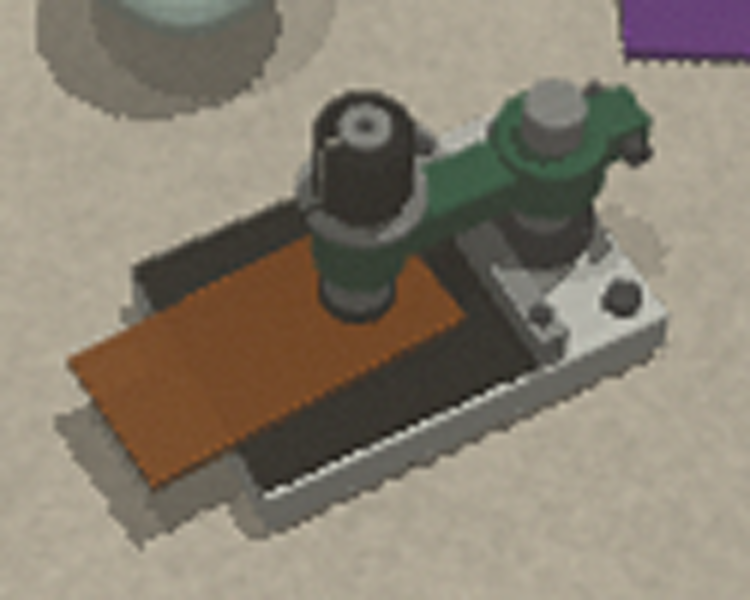

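The crop confirms the orange strip lies on the black bed under the knob, skewed by a few degrees. Knob top is at about crop (286,277). Next I measure the jig frame.

Run:
```python
from cell import *
from h import *
c=read_camera("top");s=read_camera("side")
T=lambda u,v:((u+.5)/4.2-.5+310,(v+.5)/4.2-.5+170)
S=lambda u,v:((u+.5)/6-.5+270,(v+.5)/6-.5+260)
fl,fr,rr,rl=[onz(c,*T(*p),25) for p in((180,458),(400,410),(348,183),(135,228))]
print("bed",fl,fr,rr,rl)
for a,b in((fl,rl),(fr,rr)): d=b-a; print(np.degrees(np.arctan2(d[1],d[0])),np.linalg.norm(d))
d=fl-fr;print("front",np.degrees(np.arctan2(d[1],d[0]))-90,np.linalg.norm(d),(fl+fr)/2)
print("knob top two",two(c,T(286,277),s,S(364,125)), onz(c,*T(286,277),130), onz(s,*S(364,125),130))
print("post top",two(c,T(241,112),s,S(555,102)))
# bench-level outer corners of base? base top z25 left rear corners
for p in((103,117),(328,70)): print(onz(c,*T(*p),25))
hsv=cv2.cvtColor(c["img"],cv2.COLOR_RGB2HSV)
# glass corners side at z31
for p in((70,362),(152,490),(465,318)): print("gs",onz(s,*S(*p),31 if p[0]<400 else 31))
for p in((264,527),(384,488),(180,257),(305,222)): print("gt",onz(c,*T(*p),31 if p[0]<0 else 31))
```

```text
bed [534.47493799 -58.99404869  25.        ] [ 555.52643172 -160.91207382   25.        ] [ 661.47800258 -139.25692515   25.        ] [641.69242286 -39.88634597  25.        ]
10.104847891403525 108.9068104542055
11.551429296191609 108.14194760913088
front 11.670502554706957 104.06944429113496 [ 545.00068486 -109.95306126   25.        ]
knob top two (array([608.48256015, -98.1058657 , 129.87308142]), np.float64(0.20088194085758257)) [608.57013946 -98.11282359 130.        ] [608.34967982 -98.18437231 130.        ]
post top (array([684.1840943 , -83.43738468,  96.982233  ]), np.float64(0.3627213041772667))
[694.03317655 -25.75518106  25.        ]
[ 714.72227813 -131.07596089   25.        ]
gs [502.7036637  -98.96522403  31.        ]
gs [ 517.67854222 -156.29266795   31.        ]
gs [ 642.4556553  -119.78158895   31.        ]
gt [502.33037127 -96.53592376  31.        ]
gt [ 519.60073926 -151.82796534   31.        ]
gt [627.27629741 -60.18135152  31.        ]
gt [ 642.81898257 -118.22102352   31.        ]
```

```bash
cat >> h.py <<'E'
from scipy.spatial.transform import Rotation as Ro
def rel(st,pos,yaw):
    R=Ro.from_euler('xyz',st['tcp_rot']).as_matrix()
    d=R.T@(np.array(pos)-st['eef_pos'])
    Rt=Ro.from_euler('xyz',[np.pi,0,yaw]).as_matrix()
    return d.round(2), Ro.from_matrix(R.T@Rt).as_rotvec().round(4)
J=np.array([603.5,-99.1,0]);JY=np.radians(11.1)
def jig(x,y,z):
    return J+np.array([x*np.cos(JY)-y*np.sin(JY),x*np.sin(JY)+y*np.cos(JY),z])
def tojig(p):
    d=np.array(p)-J; return np.array([d[0]*np.cos(JY)+d[1]*np.sin(JY),-d[0]*np.sin(JY)+d[1]*np.cos(JY),d[2]])
E
python3 - <<'E'
from cell import *
from h import *
st=state(); R=Ro.from_euler('xyz',st['tcp_rot']).as_matrix()
w=read_camera("wrist"); print("cam in tool",R.T@(-w["R"].T@w["t"]-st['eef_pos']), "cam z in tool",R.T@w["R"][2])
print(R.round(3))
print(rel(st,[450,300,200],JY+np.pi)); 
p=jig(-122,-3,120); print(p,rel(st,p,JY+np.pi))
E
```

```text
cam in tool [  64.46206646    0.74873729 -156.69217834] cam z in tool [-0.23510698  0.00161933  0.97196815]
[[-0.953  0.302 -0.   ]
 [ 0.302  0.953 -0.   ]
 [ 0.    -0.    -1.   ]]
(array([-338.41, -203.06,   28.56]), array([-2.000e-04, -1.000e-04, -5.005e-01]))
[ 484.35986089 -125.53155791  120.        ] (array([-499.68, -598.33,  108.62]), array([-2.000e-04, -1.000e-04, -5.005e-01]))
```

{"api": "play_rows", "payload": {
  "moves": [
    [-0.042, -0.025, 0, 0, 0, 0, 36],
    [-0.042, -0.025, 0, 0, 0, 0, 36],
    [-0.042, -0.025, 0, 0, 0, 0, 36],
    [-0.042, -0.025, 0, 0, 0, 0, 36],
    [-0.042, -0.025, 0, 0, 0, 0, 36],
    [-0.042, -0.025, 0, 0, 0, 0, 36],
    [-0.042, -0.025, 0, 0, 0, 0, 36],
    [-0.042, -0.025, 0, 0, 0, 0, 36]
  ]
}}

```text
t: 1.2
eef_pos: [452.4, 299.9, 228.4]
tcp_rot: [3.139, 0.001, 2.844]
ft_force: [0.3, 0.6, 0.3]
opening: 0.395
```

Run:
```python
from cell import *
from h import *
st=state();p=jig(-122,-3,120);print(st['eef_pos'],st['opening'],st['joints'],rel(st,p,JY+np.pi))
```

```text
[452.43526545 299.8611258  228.39599717] 0.3952182973845487 [ 4.62972596e-01  3.73851174e-01  1.76271569e+00  1.52917751e-03
  1.00279760e+00 -8.11467522e-01] (array([-155.01, -397.66,  107.53]), array([ 0.0022,  0.0013, -0.4909]))
```

{"api": "play_rows", "payload": {
  "moves": [
    [-0.018, -0.046, 0.004, 0, 0, 0, 36],
    [-0.018, -0.046, 0.004, 0, 0, 0, 36],
    [-0.018, -0.046, 0.004, 0, 0, 0, 36],
    [-0.018, -0.046, 0.004, 0, 0, 0, 36],
    [-0.018, -0.046, 0.004, 0, 0, 0, 36],
    [-0.018, -0.046, 0.004, 0, 0, 0, 36],
    [-0.018, -0.046, 0.004, 0, 0, 0, 36],
    [-0.018, -0.046, 0.004, 0, 0, 0, 36]
  ]
}}

```text
t: 2.0
eef_pos: [484.4, -97.8, 196.6]
tcp_rot: [3.137, 0.007, 2.844]
ft_force: [1.1, 0.6, 0.2]
opening: 0.359
```

{"api": "play_rows", "payload": {
  "moves": [
    [0, 0, 0, 0, 0, -0.12, 36],
    [0, 0, 0, 0, 0, -0.12, 36],
    [0, 0, 0, 0, 0, -0.12, 36],
    [0, 0, 0, 0, 0, -0.12, 36]
  ]
}}

```text
t: 2.4
eef_pos: [484.4, -105.5, 196.0]
tcp_rot: [3.141, 0.008, -2.954]
ft_force: [0.1, 0.8, 0.7]
opening: 0.36
```

```bash
cat > look.py <<'E'
import sys
from cell import *
from h import *
n,name,x0,y0,x1,y1,f=sys.argv[1],sys.argv[2],*map(float,sys.argv[3:8])
c=read_camera(n);im=c["img"][int(y0):int(y1),int(x0):int(x1),::-1]
cv2.imwrite(f"pics/{name}.png",cv2.resize(im,None,fx=f,fy=f,interpolation=cv2.INTER_CUBIC))
E
python3 look.py wrist w1 0 0 640 480 1
python3 - <<'E'
from cell import *
from h import *
st=state();p=jig(-122,-3,100);print(st['eef_pos'],st['opening'],st['joints'],rel(st,p,JY+np.pi))
E
```

```text
[ 484.47707288 -105.44072447  196.03470361] 0.3561483241536238 [-0.34999915  0.34715757  1.91275657  0.00595127  0.8746764  -2.12028358] (array([  4.82, -19.71,  95.99]), array([0.0003, 0.0084, 0.002 ]))
```

View pics/w1.png

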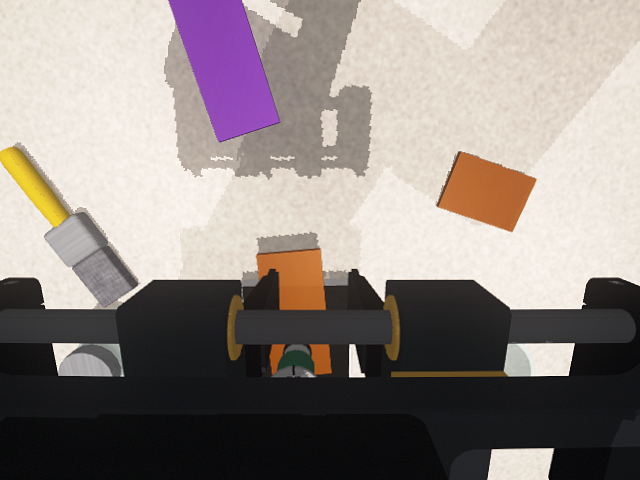

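{"api": "play_rows", "payload": {
  "moves": [
    [0.0025, -0.01, 0.048, 0, 0.008, 0, 36],
    [0.0025, -0.01, 0.048, 0, 0, 0, 36],
    [0, 0, 0, 0, 0, 0, 36]
  ]
}}

```text
t: 2.75
eef_pos: [485.6, -126.8, 99.5]
tcp_rot: [-3.139, 0.005, -2.951]
ft_force: [-0.6, -0.3, 0.8]
opening: 0.361
```

```bash
python3 look.py wrist w2 0 0 640 480 1
python3 - <<'E'
from cell import *
from h import *
st=state();p=jig(-122,-3,32);print(st['eef_pos'],tojig(st['eef_pos']),st['opening'],st['ft_force'],rel(st,p,JY+np.pi))
E
```

```text
[ 486.60947428 -126.73776513  102.09435726] [-120.02469228   -4.6167423   102.09435726] 0.36475257655182874 [0.69651563 0.5060001  0.8868991 ] (array([ 2.53,  1.91, 70.07]), array([-0.0043,  0.0078, -0.0029]))
```

View pics/w2.png

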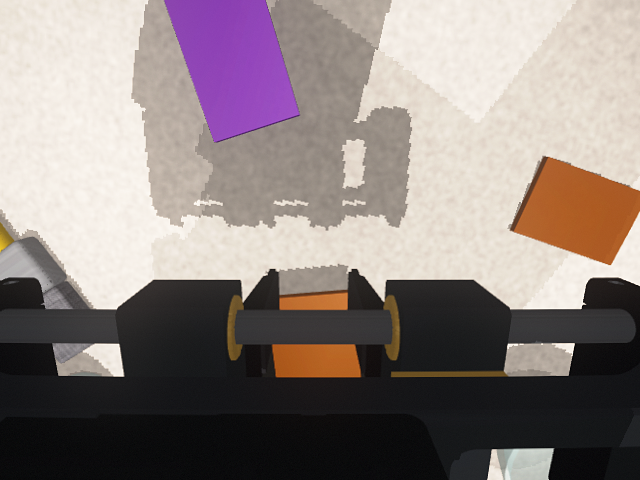

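Run:
```python
from cell import *
from h import *
c=read_camera("wrist")
for p in((281,296),(348,291)): 
    print(tojig(onz(c,*p,31)))
for x,y in((-99,22),(-93,-36),(-110,14),(-110,-20)): print(x,y,proj(c,jig(x,y,28)))
```

```text
[-91.8125741  -26.07506069  31.        ]
[-95.36422526  18.91023342  31.        ]
-99 22 (np.float64(352.29046832408613), np.float64(284.30060643233617))
-93 -36 (np.float64(266.77013169691315), np.float64(292.674645480452))
-110 14 (np.float64(340.72129673569566), np.float64(268.80565706762525))
-110 -20 (np.float64(289.83031529622684), np.float64(268.85749244557803))
```

{"api": "play_rows", "payload": {
  "moves": [
    [0.001, 0.002, 0.036, 0, 0.008, 0, 36],
    [0.001, 0, 0.034, 0, 0, 0, 36],
    [0, 0, 0, 0, 0.004, 0, 36]
  ]
}}

```text
t: 3.15
eef_pos: [490.0, -125.8, 40.0]
tcp_rot: [-3.129, 0.008, -2.952]
ft_force: [-0.4, 0.4, 0.1]
opening: 0.356
```

```bash
cat > pr.py <<'E'
from cell import *
from h import *
st=state();p=jig(-90,-3,32);print(tojig(st['eef_pos']),st['opening'],st['ft_force'],rel(st,p,JY+np.pi))
E
python3 pr.py; python3 look.py side s2 230 230 400 370 4.5
```

```text
[-116.54510103   -4.37263785   39.9892922 ] 0.3557604989980158 [-0.41777602  0.36100337  0.1336347 ] (array([-26.47,   1.58,   8.19]), array([-0.0124,  0.0081, -0.0042]))
```

View pics/s2.png

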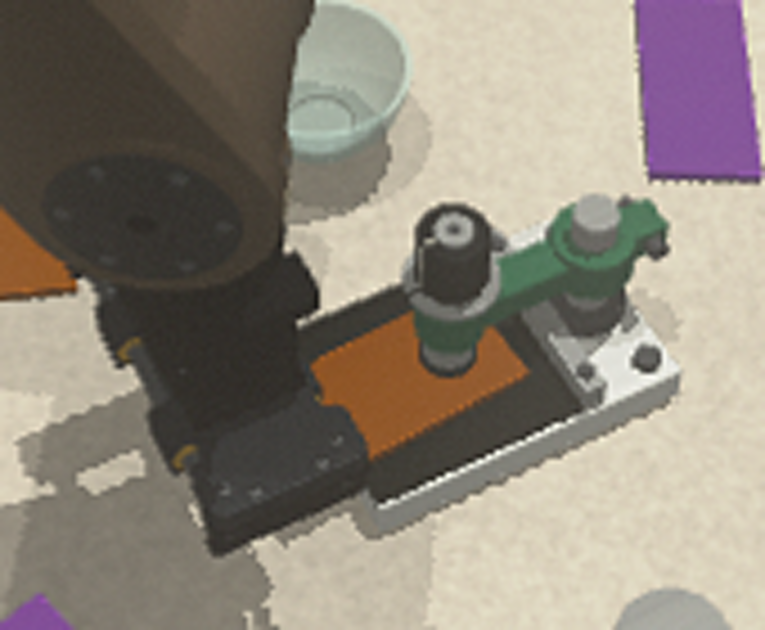

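{"api": "play_rows", "payload": {
  "moves": [
    [0.003, 0.001, 0.009, -0.012, 0.008, -0.004, 36],
    [0, 0, 0, 0, 0, 0, 36],
    [0, 0, 0, 0, 0, 0, 36]
  ]
}}

```text
t: 3.5
eef_pos: [490.3, -126.1, 38.0]
tcp_rot: [-3.137, 0.008, -2.947]
ft_force: [0.7, 0.7, 0.2]
opening: 0.358
```

```bash
python3 pr.py
```

```text
[-116.33094776   -4.70826564   37.97579699] 0.35776705141315157 [0.68837403 0.72385782 0.15758194] (array([-26.28,   1.73,   6.17]), array([-0.0049,  0.0077,  0.0004]))
```

{"api": "play_rows", "payload": {
  "moves": [
    [0.001, 0, 0.005, -0.003, 0.008, 0, 36],
    [0.001, 0, 0.005, -0.003, 0.008, 0, 36],
    [0.001, 0, 0.004, 0, 0.004, 0, 36]
  ]
}}

```text
t: 3.8
eef_pos: [488.1, -127.1, 25.2]
tcp_rot: [-3.141, -0.011, -2.948]
ft_force: [0.5, 0.4, -0.3]
opening: 0.364
```

```bash
python3 pr.py
```

```text
[-118.66743302   -5.29966766   25.23953999] 0.3635623274045572 [ 0.53533435  0.43432499 -0.33001852] (array([-28.59,   2.29,  -7.07]), array([-0.0004, -0.0107,  0.0001]))
```

{"api": "play_rows", "payload": {
  "moves": [
    [-0.003, 0, -0.002, 0, -0.005, 0, 36],
    [-0.003, 0.001, -0.002, 0, -0.005, 0, 36],
    [-0.002, 0, -0.001, 0, 0, 0, 36]
  ]
}}

```text
t: 4.1
eef_pos: [495.7, -124.4, 29.5]
tcp_rot: [3.141, -0.002, -2.948]
ft_force: [-0.9, 0.3, 0.1]
opening: 0.362
```

```bash
python3 pr.py;  python3 look.py wrist w3 160 220 460 400 2.6
```

```text
[-110.64063094   -4.03010545   29.49101676] 0.36224403970957114 [-0.87694156  0.32215579  0.05185431] (array([-20.64,   1.04,  -2.55]), array([ 0.0008, -0.002 , -0.0003]))
```

View pics/w3.png

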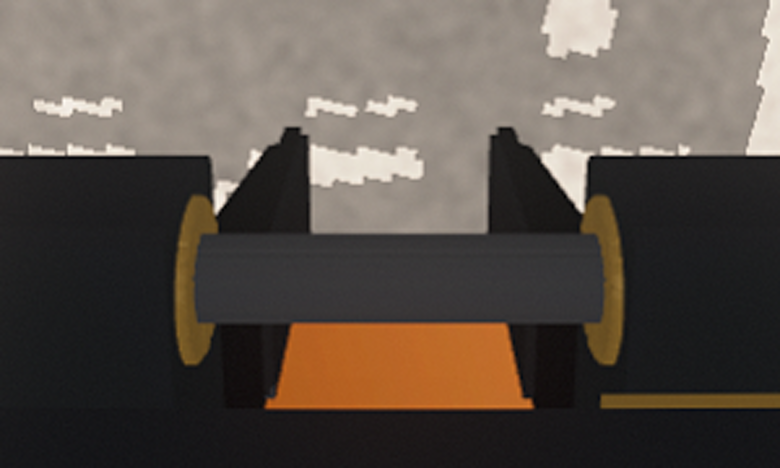

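{"api": "play_rows", "payload": {
  "moves": [
    [-0.002, 0, 0, 0, 0, 0, 36],
    [-0.002, 0, 0, 0, 0, 0, 36],
    [-0.002, 0, 0, 0, 0, 0, 36],
    [-0.002, 0, 0, 0, 0, 0, 36]
  ]
}}

```text
t: 4.55
eef_pos: [504.2, -122.6, 29.8]
tcp_rot: [3.141, -0.002, -2.948]
ft_force: [-1.2, 0.3, -0.0]
opening: 0.363
```

```bash
python3 pr.py
```

```text
[-101.92724067   -3.91055801   29.77838221] 0.36272333775448357 [-1.1707661   0.26164991 -0.01401438] (array([-11.92,   0.91,  -2.25]), array([ 0.0007, -0.0022,  0.0002]))
```

{"api": "play_rows", "payload": {
  "moves": [
    [-0.0015, 0, 0, 0, 0, 0, 36],
    [-0.0015, 0, 0, 0, 0, 0, 36],
    [-0.0015, 0, 0, 0, 0, 0, 36],
    [-0.0015, 0, 0, 0, 0, 0, 36]
  ]
}}

```text
t: 4.95
eef_pos: [510.3, -121.2, 29.7]
tcp_rot: [3.14, -0.003, -2.948]
ft_force: [-1.8, -0.3, 1.2]
opening: 0.362
```

```bash
python3 pr.py; python3 look.py top t2 310 170 430 310 4.2;python3 look.py side s3 230 230 400 370 4.5
```

```text
[-95.67876701  -3.71068166  29.72661719] 0.3617230542083883 [-1.82042251 -0.29065114  1.18370218] (array([-5.67,  0.71, -2.29]), array([ 0.0012, -0.003 ,  0.0003]))
```

View pics/t2.png

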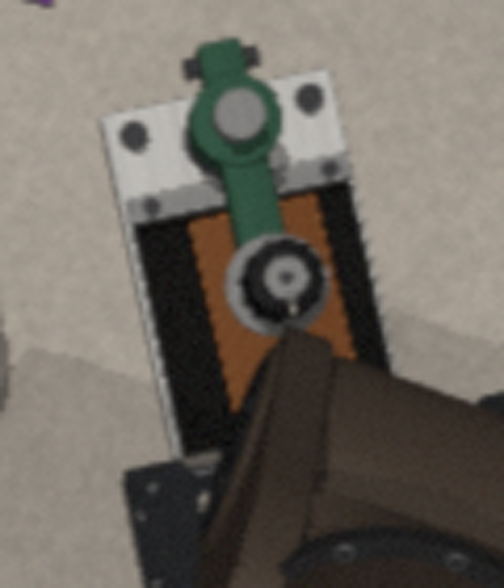

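View pics/s3.png

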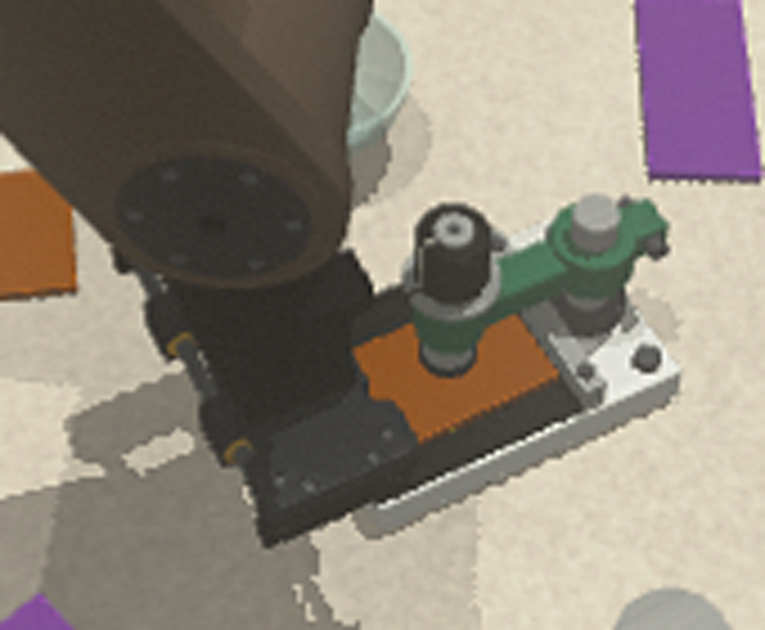

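{"api": "play_rows", "payload": {
  "moves": [
    [-0.001, 0, 0, 0, 0, 0, 36],
    [-0.001, 0, 0, 0, 0, 0, 36],
    [-0.001, 0, 0, 0, 0, 0, 36]
  ]
}}

```text
t: 5.35
eef_pos: [513.5, -120.6, 29.7]
tcp_rot: [3.141, -0.003, -2.948]
ft_force: [-1.8, -0.7, 1.4]
opening: 0.358
```

{"api": "play_rows", "payload": {
  "moves": [
    [-0.0007, 0, 0, 0, 0.001, 0, 36]
  ]
}}

```text
t: 5.45
eef_pos: [514.0, -120.4, 29.7]
tcp_rot: [3.14, -0.004, -2.947]
ft_force: [-4.3, -2.5, 2.1]
opening: 0.361
```

{"api": "play_rows", "payload": {
  "moves": [
    [-0.0007, 0, 0, 0, 0.001, 0, 36]
  ]
}}

```text
t: 5.55
eef_pos: [514.1, -120.4, 29.6]
tcp_rot: [3.14, -0.007, -2.947]
ft_force: [-7.2, -4.6, 3.9]
opening: 0.361
```

```bash
python3 pr.py
```

```text
[-91.85116972  -3.63887248  29.63982008] 0.361280689903023 [-7.19251991 -4.58098071  3.86720958] (array([-1.84,  0.64, -2.37]), array([ 0.0017, -0.007 ,  0.0008]))
```

```bash
python3 look.py top t3 335 195 405 260 10;python3 look.py side s4 310 270 380 330 10
```

```text
(no output)
```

View pics/t3.png

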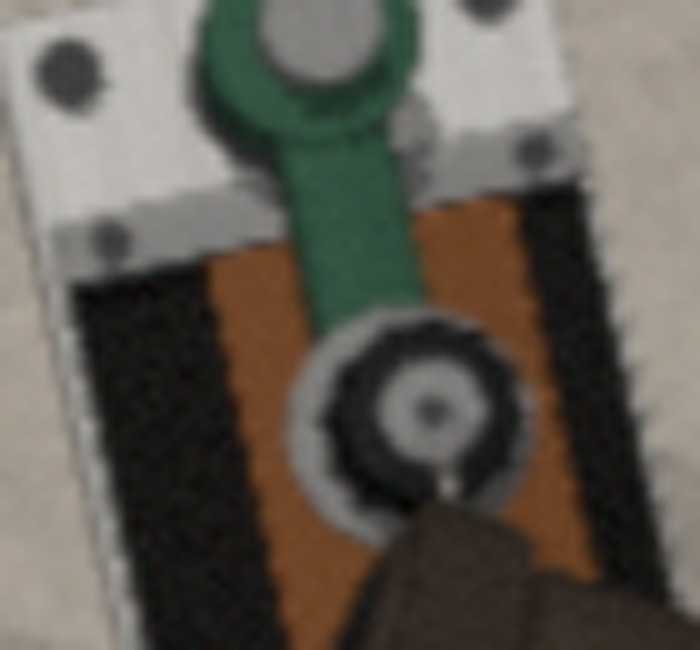

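View pics/s4.png

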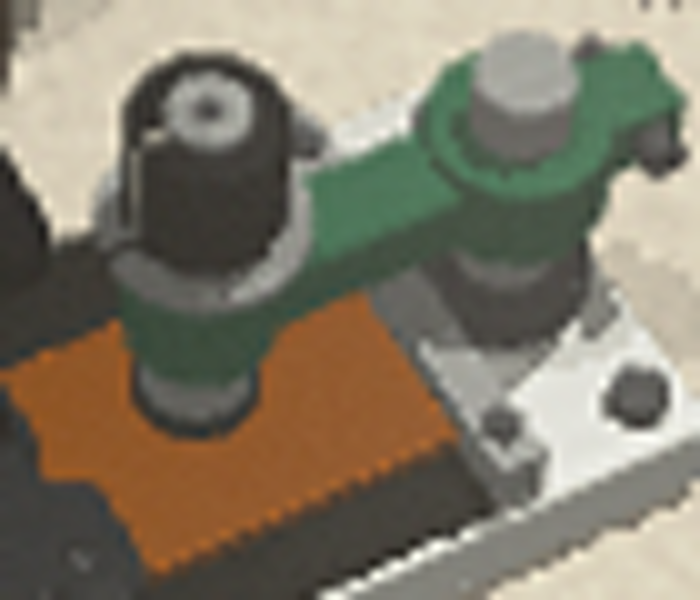

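{"api": "play_rows", "payload": {
  "moves": [
    [0.003, 0, 0, 0, 0.003, 0, 36],
    [0.003, 0.001, 0, 0, 0.003, 0, 36],
    [0.001, 0.001, 0, 0, 0, 0, 0],
    [0, 0, 0, 0, 0, 0, 0],
    [0, 0, 0, 0, 0, 0, 0],
    [0, 0, 0, 0, 0, 0, 0],
    [0, 0, 0, 0, 0, 0, 0],
    [0, 0, 0, 0, 0, 0, 0]
  ]
}}

```text
t: 6.45
eef_pos: [507.4, -119.9, 29.9]
tcp_rot: [3.141, -0.011, -2.948]
ft_force: [0.1, 0.1, -0.7]
opening: 0.007
```

```bash
python3 pr.py;  python3 look.py wrist w4 160 220 460 400 2.6
python3 look.py top t4 335 195 405 260 10
```

```text
[-98.27761218  -1.91960374  29.90266546] 0.006983292840051341 [ 0.07604387  0.07394902 -0.67440639] (array([-8.25, -1.08, -2.19]), array([ 0.0005, -0.011 ,  0.0003]))
```

View pics/w4.png

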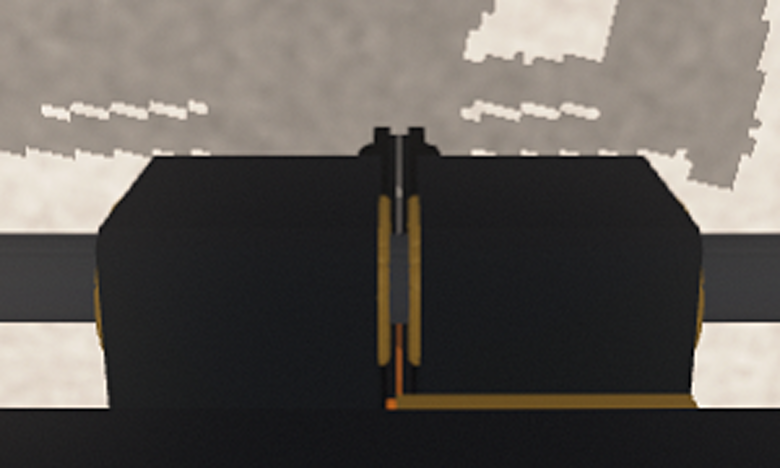

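View pics/t4.png

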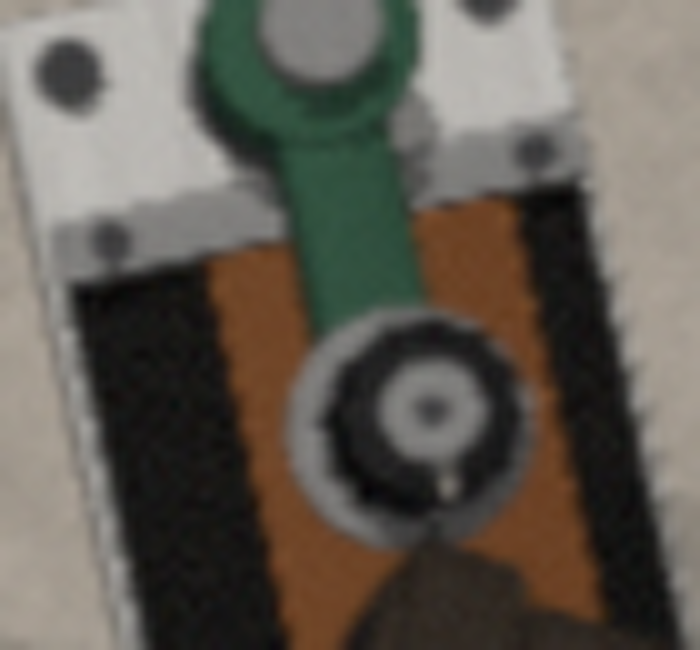

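Run:
```python
from cell import *
from h import *
c=read_camera("top");s=read_camera("side")
T=lambda u,v:((u+.5)/10-.5+335,(v+.5)/10-.5+195)
for p in((210,262),(517,198)): print("rear",tojig(onz(c,*T(*p),31)))
for p,q in (((245,455),(283,640)),((550,330),(600,570))):
  for r in(p,q): print("edge",tojig(onz(c,*T(*r),31)))
for p in((75,285),(580,185)): print("bed rear",tojig(onz(c,*T(*p),25)), tojig(onz(c,*T(*p),38)))
print(tojig(two(c,T(432,409),s,(0,0))[0])) if 0 else print(tojig(onz(c,*T(432,409),130)))
```

```text
rear [48.83418681 23.6544509  31.        ]
rear [ 48.84047744 -37.32840406  31.        ]
edge [10.58812497 24.9074147  31.        ]
edge [-26.07124257  25.26590995  31.        ]
edge [ 22.31146928 -38.0882901   31.        ]
edge [-25.29648463 -37.56248536  31.        ]
bed rear [50.40713999 49.85252947 25.        ] [49.12400541 50.77595746 38.        ]
bed rear [ 49.40286096 -50.76755918  25.        ] [ 48.13080918 -48.73372978  38.        ]
[ 5.36414576e+00 -1.15333546e-01  1.30000000e+02]
```

{"api": "play_rows", "payload": {
  "moves": [
    [0, -0.003, 0, 0, -0.008, 0, 0],
    [0, -0.0015, 0, 0, -0.003, 0, 0],
    [-0.002, 0, 0, 0, 0, 0, 0],
    [-0.0015, 0, 0, 0, 0, 0, 0],
    [-0.001, 0, 0, 0, 0, 0, 0]
  ]
}}

```text
t: 7.15
eef_pos: [513.0, -124.0, 29.9]
tcp_rot: [3.141, 0.001, -2.948]
ft_force: [-0.2, -1.0, -0.8]
opening: 0.005
```

```bash
python3 pr.py
```

```text
[-93.56519514  -7.03026859  29.91676808] 0.00461461072626836 [-0.18495574 -1.01495387 -0.76706438] (array([-3.57,  4.03, -2.08]), array([ 0.0005,  0.001 , -0.0001]))
```

{"api": "play_rows", "payload": {
  "moves": [
    [-0.0008, 0, 0, 0, 0, 0, 0],
    [-0.0008, 0, 0, 0, 0, 0, 0]
  ]
}}

```text
t: 7.35
eef_pos: [514.7, -123.6, 29.9]
tcp_rot: [3.141, 0.001, -2.948]
ft_force: [-4.9, -2.8, 3.0]
opening: 0.004
```

{"api": "play_rows", "payload": {
  "moves": [
    [-0.0008, 0, 0, 0, 0, 0, 0]
  ]
}}

```text
t: 7.45
eef_pos: [514.7, -123.5, 29.8]
tcp_rot: [3.14, -0.001, -2.947]
ft_force: [-8.3, -6.2, 5.5]
opening: 0.004
```

{"api": "play_rows", "payload": {
  "moves": [
    [-0.0008, 0, 0, 0, 0, 0, 0]
  ]
}}

```text
t: 7.55
eef_pos: [514.7, -123.5, 29.9]
tcp_rot: [3.14, -0.003, -2.947]
ft_force: [-6.3, -4.7, 4.2]
opening: 0.004
```

{"api": "play_rows", "payload": {
  "moves": [
    [0.006, 0, 0, 0, 0, 0, 0],
    [0.012, 0, 0, 0, 0, 0, 0],
    [0.012, 0, -0.01, 0, 0, 0, 0],
    [0.005, 0, -0.04, 0, 0, 0, 60],
    [0, 0.001, -0.045, 0, 0, 0, 60],
    [0, 0.002, -0.045, 0, 0, 0, 60],
    [0, 0.002, -0.03, 0, 0, 0, 60],
    [0, 0, 0, 0, 0, 0, 60]
  ]
}}

```text
t: 8.35
eef_pos: [472.2, -125.9, 207.9]
tcp_rot: [3.138, -0.005, -2.948]
ft_force: [-0.0, 0.2, -0.3]
opening: 0.37
```

```bash
cat > pk.py <<'E'
from cell import *
from h import *
import sys
z=float(sys.argv[1])
st=state();p=[608.45,-98.1,z];print(st['t'],st['eef_pos'],'op',st['opening'],'q6',st['joints'][5],st['ft_force'].round(1),st['moment'].round(3),rel(st,p,JY+np.pi))
E
python3 pk.py 175;python3 look.py top t5 310 170 430 310 4.2;python3 look.py side s5 270 260 395 360 6
```

```text
8.35 [ 472.17280284 -125.8841254   207.92035258] op 0.37042953464561973 q6 -2.160099715049379 [-0.   0.2 -0.3] [0.034 0.013 0.004] (array([-139.23,    0.99,   32.25]), array([ 0.0036, -0.0049, -0.0006]))
```

View pics/s5.png

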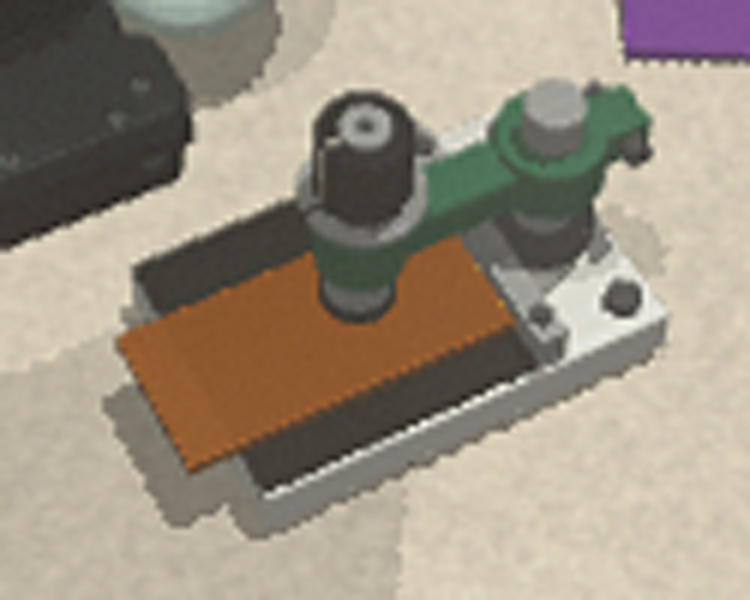

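View pics/t5.png

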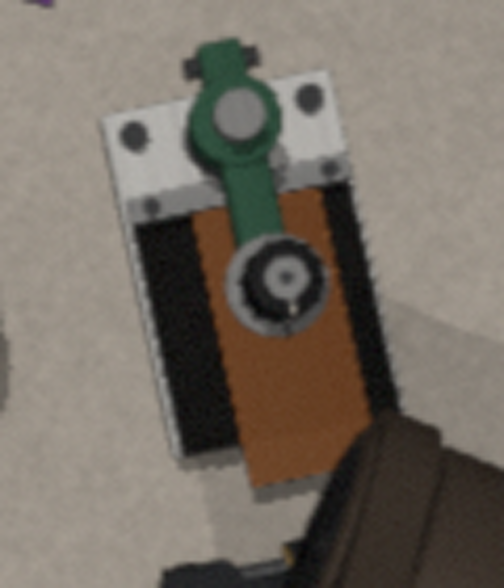

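{"api": "play_rows", "payload": {
  "moves": [
    [-0.04, 0, 0.005, 0, 0, 0, 60],
    [-0.04, 0, 0.005, 0, 0, 0, 60],
    [-0.04, 0, 0.005, 0, 0, 0, 60],
    [-0.015, 0, 0, 0, 0, 0, 60],
    [-0.003, 0, 0, 0, 0, 0, 60],
    [0, 0, 0, 0, 0, 0, 60]
  ]
}}

```text
t: 9.05
eef_pos: [605.3, -98.2, 177.8]
tcp_rot: [3.129, -0.022, -2.951]
ft_force: [-1.0, -0.1, 0.0]
opening: 0.599
```

```bash
python3 pk.py 175; python3 look.py wrist w5 160 220 460 400 2.6
```

```text
9.05 [605.25007934 -98.16455514 177.77711399] op 0.599182018988405 q6 -2.0321006745929884 [-1.  -0.1  0. ] [0.079 0.091 0.034] (array([-3.21, -0.58,  2.7 ]), array([ 0.0131, -0.0221, -0.0029]))
```

View pics/w5.png

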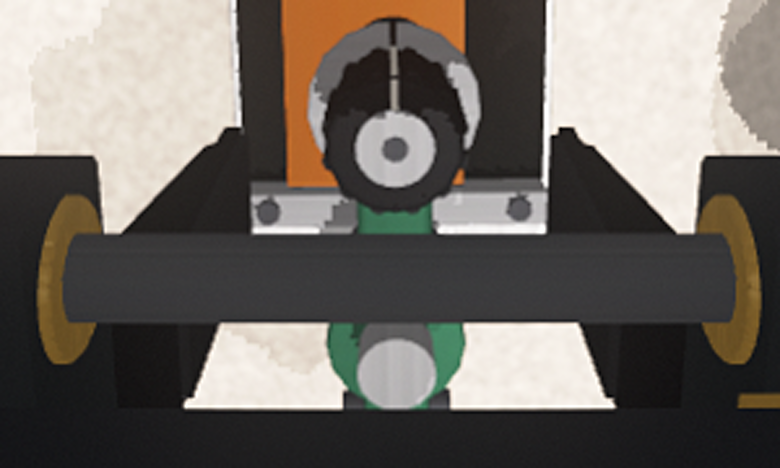

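```bash
python3 - <<'E'
from cell import *
from h import *
c=read_camera("wrist")
for z in(129,130,131,132):print(onz(c,(395.5)/2.6-.5+160,149.5/2.6-.5+220,z))
E
python3 pk.py 150
```

```text
[610.0343544  -96.99964294 129.        ]
[609.72303972 -97.07033212 130.        ]
[609.41172503 -97.1410213  131.        ]
[609.10041035 -97.21171047 132.        ]
9.15 [604.84413789 -98.39451419 178.5483006 ] op 0.600197605919715 q6 -2.032103132488279 [-0.5  1.2 -0.1] [ 0.04  -0.057  0.025] (array([-4.21, -0.76, 28.46]), array([ 0.0128, -0.0215, -0.0034]))
```

{"api": "play_rows", "payload": {
  "moves": [
    [-0.003, 0, 0.008, 0.01, -0.018, -0.003, 60],
    [-0.001, 0, 0.008, 0.006, -0.01, 0, 60],
    [0, 0, 0.008, 0.003, -0.005, 0, 60],
    [0, 0, 0.004, 0, 0, 0, 60]
  ]
}}

```text
t: 9.55
eef_pos: [605.7, -99.0, 150.8]
tcp_rot: [-3.134, 0.013, -2.95]
ft_force: [0.4, 0.9, 1.3]
opening: 0.6
```

```bash
sed -i 's/608.45,-98.1,z/609.0,-97.7,z/' pk.py; python3 pk.py 118; python3 look.py wrist w6 160 220 460 400 2.6
```

```text
9.55 [605.7011646  -98.97173549 150.8118889 ] op 0.5997521707733542 q6 -2.030716555886041 [0.4 0.9 1.3] [ 0.008  0.018 -0.019] (array([-3.04,  0.86, 32.85]), array([-0.0074,  0.0133, -0.0025]))
```

View pics/w6.png

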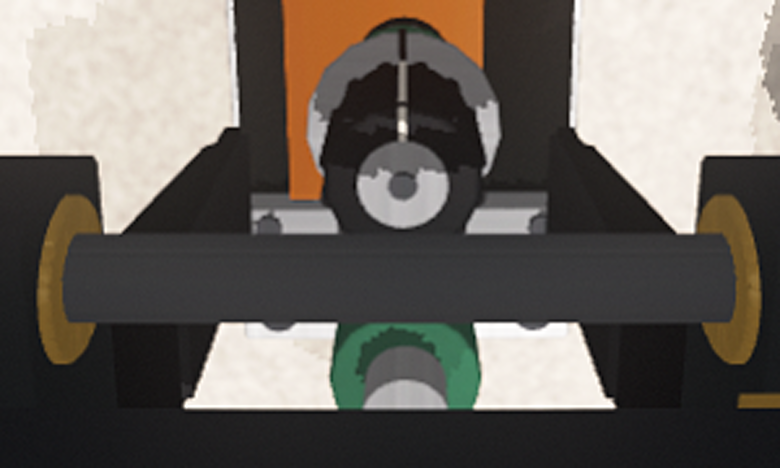

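{"api": "play_rows", "payload": {
  "moves": [
    [-0.002, 0, 0.008, -0.005, 0.008, -0.002, 60],
    [-0.001, 0, 0.008, -0.002, 0.004, 0, 60],
    [0, 0, 0.008, 0, 0, 0, 60],
    [0, 0, 0.004, 0, 0, 0, 60],
    [0, 0, 0, 0, 0, 0, 60]
  ]
}}

```text
t: 10.1
eef_pos: [608.8, -98.7, 120.0]
tcp_rot: [3.141, -0.001, -2.949]
ft_force: [-0.4, 0.2, -0.7]
opening: 0.602
```

```bash
python3 pk.py 117; python3 look.py wrist w7 160 220 460 400 2.6;  python3 - <<'E'
from cell import *
from h import *
c=read_camera("wrist");st=state()
R=Ro.from_euler('xyz',st['tcp_rot']).as_matrix()
print("knob axis proj", [proj(c,st['eef_pos']+R@np.array([0,0,z])) for z in (-13,-5)])
E
```

```text
10.1 [608.84725639 -98.72604486 120.03652376] op 0.601763022772775 q6 -2.0319941097373344 [-0.4  0.2 -0.7] [ 0.083  0.013 -0.001] (array([-0.35,  0.98,  3.04]), array([ 0.0008, -0.0009, -0.0007]))
knob axis proj [(np.float64(312.12813805135704), np.float64(310.5147819849063)), (np.float64(312.14655117772867), np.float64(303.10123662534966))]
```

View pics/w7.png

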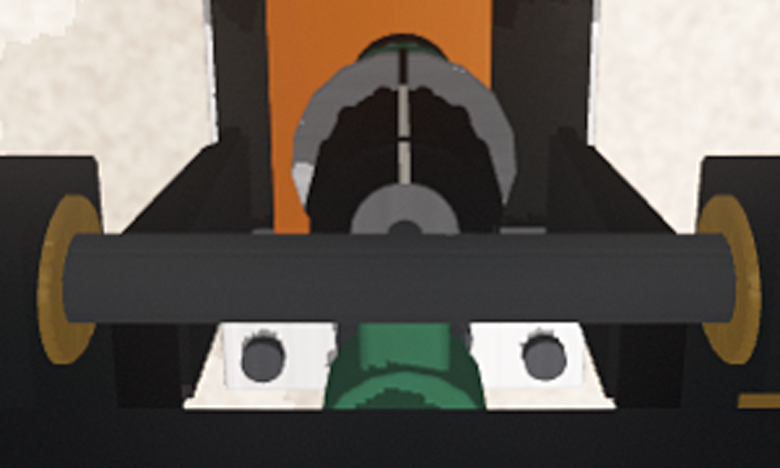

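{"api": "play_rows", "payload": {
  "moves": [
    [0, 0, 0.002, 0, 0, 0, 60],
    [0, 0, 0.0015, 0, 0, 0, 50],
    [0, 0, 0, 0, 0, 0, 40]
  ]
}}

```text
t: 10.5
eef_pos: [609.3, -98.8, 117.7]
tcp_rot: [-3.141, 0.001, -2.948]
ft_force: [0.8, 0.3, 1.0]
opening: 0.487
```

```bash
python3 pk.py 116
```

```text
10.5 [609.33890869 -98.76407901 117.71409754] op 0.48653303075280036 q6 -2.0319765684237807 [0.8 0.3 1. ] [ 0.015  0.021 -0.01 ] (array([0.13, 1.11, 1.71]), array([-0.0001,  0.001 , -0.0006]))
```

{"api": "play_rows", "payload": {
  "moves": [
    [0, 0, 0, 0, 0, 0, 38],
    [0, 0, 0, 0, 0, 0, 30]
  ]
}}

```text
t: 10.7
eef_pos: [609.3, -98.6, 118.0]
tcp_rot: [3.142, 0.001, -2.949]
ft_force: [-1.9, 7.9, 5.0]
opening: 0.35
```

{"api": "play_rows", "payload": {
  "moves": [
    [0, 0, 0, 0, 0, 0, 0],
    [0, 0, 0, 0, 0, 0, 0]
  ]
}}

```text
t: 10.9
eef_pos: [609.2, -98.0, 118.1]
tcp_rot: [3.141, 0.001, -2.948]
ft_force: [0.9, 0.0, -0.9]
opening: 0.342
```

```bash
python3 pk.py 117;python3 look.py wrist w8 160 220 460 400 2.6
```

```text
10.9 [609.2304245  -97.97789464 118.09752234] op 0.342051514447566 q6 -2.032000875081425 [ 0.9  0.  -0.9] [ 0.04  -0.027 -0.015] (array([0.17, 0.32, 1.1 ]), array([ 0.0008,  0.0013, -0.0006]))
```

View pics/w8.png

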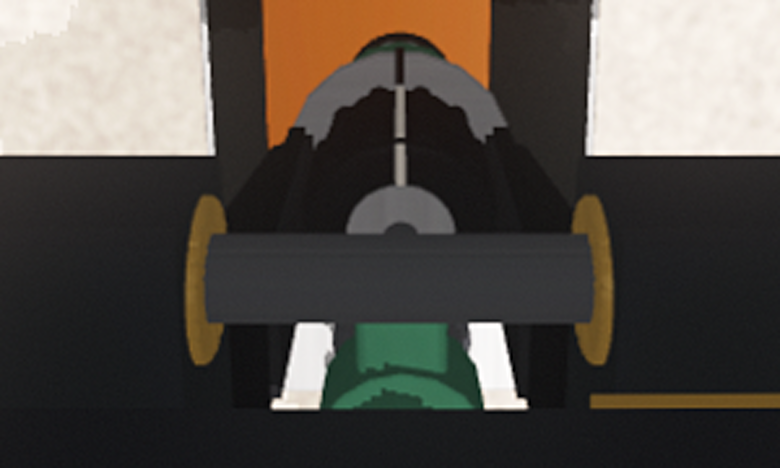

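{"api": "play_rows", "payload": {
  "moves": [
    [0, 0, 0.0001, 0, 0, 0.1, 0],
    [0, 0, 0.0001, 0, 0, 0.1, 0],
    [0, 0, 0.0001, 0, 0, 0.1, 0]
  ]
}}

```text
t: 11.25
eef_pos: [609.2, -98.3, 117.7]
tcp_rot: [3.141, 0.001, 3.027]
ft_force: [-0.7, 0.5, -0.6]
opening: 0.344
```

```bash
python3 pk.py 117;python3 look.py wrist w9 160 220 460 400 2.6
```

```text
11.25 [609.20691289 -98.33181217 117.67294615] op 0.3441330273710912 q6 -1.7236919534387902 [-0.7  0.5 -0.6] [0.058 0.013 0.133] (array([0.28, 0.6 , 0.67]), array([ 1.000e-04,  9.000e-04, -3.083e-01]))
```

View pics/w9.png

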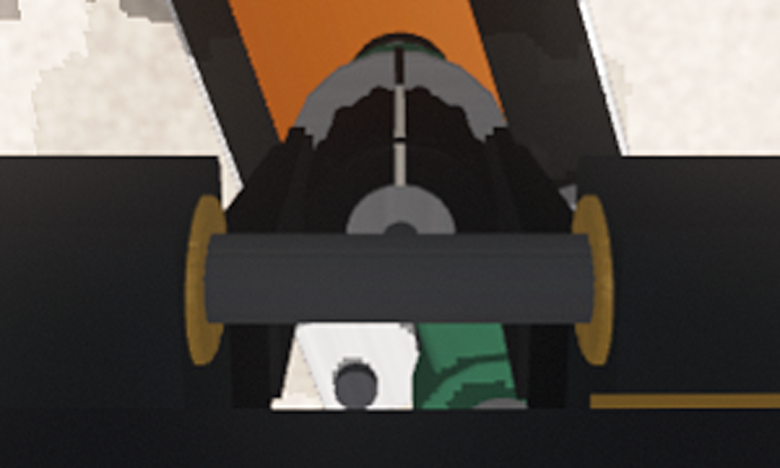

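{"api": "play_rows", "payload": {
  "moves": [
    [0, 0, 0.0001, 0, 0, 0.1, 0],
    [0, 0, 0.0001, 0, 0, 0.1, 0],
    [0, 0, 0.0001, 0, 0, 0.1, 0],
    [0, 0, 0.0001, 0, 0, 0.1, 0],
    [0, 0, 0.0001, 0, 0, 0.1, 0],
    [0, 0, 0.0001, 0, 0, 0.1, 0]
  ]
}}

```text
t: 11.9
eef_pos: [608.9, -98.9, 116.9]
tcp_rot: [-3.141, 0.0, 2.413]
ft_force: [0.6, 1.5, 0.4]
opening: 0.342
```

```bash
python3 pk.py 117
```

```text
11.9 [608.85008146 -98.88160781 116.87369838] op 0.34157442727637144 q6 -1.1088148283636634 [0.6 1.5 0.4] [0.092 0.109 0.142] (array([ 0.68,  0.98, -0.13]), array([-1.000e-03,  1.000e-04, -9.225e-01]))
```

{"api": "play_rows", "payload": {
  "moves": [
    [0, 0, 0.0001, 0, 0, 0.1, 0],
    [0, 0, 0.0001, 0, 0, 0.1, 0]
  ]
}}

```text
t: 12.1
eef_pos: [608.7, -99.0, 116.6]
tcp_rot: [-3.14, 0.001, 2.209]
ft_force: [0.2, 1.7, 0.2]
opening: 0.34
```

```bash
python3 pk.py 117;python3 look.py wrist w10 160 220 460 400 2.6
```

```text
12.1 [608.68344352 -99.02724305 116.62920891] op 0.3404589233577091 q6 -0.9051041216260247 [0.2 1.7 0.2] [0.132 0.141 0.055] (array([ 0.88,  1.04, -0.37]), array([-1.400e-03, -2.000e-04, -1.126e+00]))
```

View pics/w10.png

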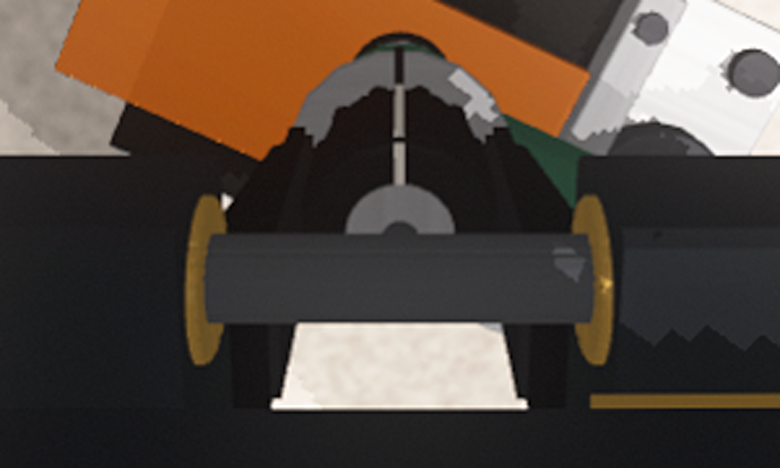

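```bash
cat > mk.py <<'E'
from cell import *
from h import *
import sys
st=state();c=read_camera("wrist");g=c["img"].astype(float).mean(2)
b=255-g[242:248,290:337].mean(0); w=g[255:270,300:328].mean(0)
def cen(a,o):
    a=np.clip(a-np.median(a)-0.35*(a.max()-np.median(a)),0,None); i=np.arange(len(a)); return (a*i).sum()/a.sum()+o
print('t',round(st['t'],2),'q6',round(st['joints'][5],3),'pos',st['eef_pos'].round(2),'F',st['ft_force'].round(1),'Mz',st['moment'][2].round(3),'flange',round(cen(b,290),2),'white',round(cen(w,300),2))
im=c["img"][220:400,160:460,::-1]
if len(sys.argv)>1: cv2.imwrite(f"pics/{sys.argv[1]}.png",cv2.resize(im,None,fx=2.6,fy=2.6,interpolation=cv2.INTER_CUBIC))
E
python3 mk.py
```

```text
t 12.15 q6 -0.899 pos [608.67 -99.01 116.62] F [-1.2  1.4  0.3] Mz -0.012 flange 313.04 white 313.28
```

{"api": "play_rows", "payload": {
  "moves": [
    [0, 0, 0.0001, 0, 0, 0.1, 0],
    [0, 0, 0.0001, 0, 0, 0.1, 0]
  ]
}}

```text
t: 12.4
eef_pos: [608.5, -99.1, 116.4]
tcp_rot: [-3.14, 0.001, 2.016]
ft_force: [-0.0, 0.0, -0.1]
opening: 0.344
```

```bash
python3 mk.py
```

```text
t 12.4 q6 -0.712 pos [608.48 -99.1  116.4 ] F [-0.   0.  -0.1] Mz 0.098 flange 312.99 white 312.94
```

{"api": "play_rows", "payload": {
  "moves": [
    [0, 0, 0.0001, 0, 0, 0.1, 0]
  ]
}}

```text
t: 12.55
eef_pos: [608.4, -99.1, 116.2]
tcp_rot: [-3.14, 0.001, 1.915]
ft_force: [-1.2, 0.8, -0.1]
opening: 0.342
```

```bash
python3 mk.py
```

```text
t 12.55 q6 -0.611 pos [608.39 -99.12 116.24] F [-1.2  0.8 -0.1] Mz 0.1 flange 312.96 white 312.81
```

{"api": "play_rows", "payload": {
  "moves": [
    [0, 0, 0.0001, 0, 0, 0.1, 0],
    [0, 0, 0.0001, 0, 0, 0.1, 0]
  ]
}}

```text
t: 12.8
eef_pos: [608.2, -99.2, 116.1]
tcp_rot: [-3.139, 0.001, 1.714]
ft_force: [-1.0, 0.9, 0.9]
opening: 0.346
```

```bash
python3 mk.py
```

```text
t 12.8 q6 -0.41 pos [608.2  -99.16 116.06] F [-1.   0.9  0.9] Mz 0.165 flange 312.82 white 312.68
```

{"api": "play_rows", "payload": {
  "moves": [
    [0, 0, 0.0001, 0, 0, 0.1, 0],
    [0, 0, 0.0001, 0, 0, 0.1, 0]
  ]
}}

```text
t: 13.05
eef_pos: [608.0, -99.1, 116.0]
tcp_rot: [-3.139, 0.001, 1.518]
ft_force: [-1.3, 1.3, 1.0]
opening: 0.343
```

```bash
python3 mk.py
```

```text
t 13.05 q6 -0.214 pos [607.99 -99.13 115.96] F [-1.3  1.3  1. ] Mz 0.196 flange 313.1 white 312.58
```

{"api": "play_rows", "payload": {
  "moves": [
    [0, 0, 0.0001, 0, 0, 0.1, 0],
    [0, 0, 0.0001, 0, 0, 0.1, 0]
  ]
}}

```text
t: 13.3
eef_pos: [607.8, -99.1, 116.0]
tcp_rot: [-3.139, 0.002, 1.323]
ft_force: [-0.8, 1.2, 1.4]
opening: 0.342
```

```bash
python3 mk.py
```

```text
t 13.3 q6 -0.019 pos [607.76 -99.07 115.95] F [-0.8  1.2  1.4] Mz 0.174 flange 305.64 white 312.56
```

```bash
python3 mk.py w11
```

```text
t 13.35 q6 -0.013 pos [607.79 -99.04 115.96] F [-1.9  1.7  1.6] Mz 0.116 flange 305.06 white 312.61
```

View pics/w11.png

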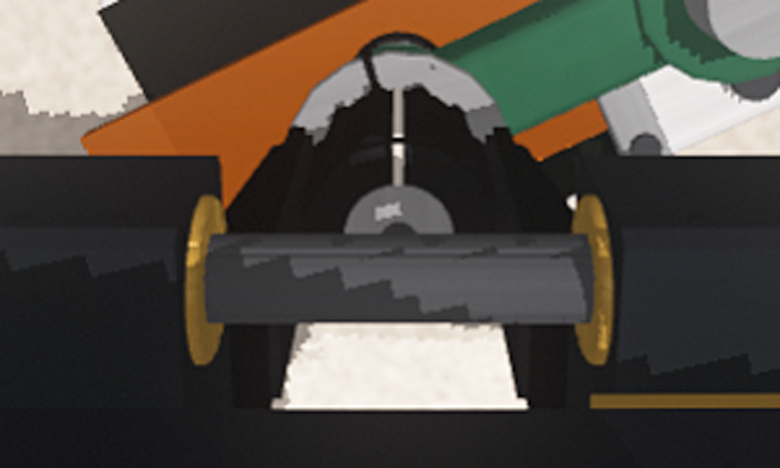

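The picture shows the black flange line at about (370,70), parted from the white line at (398,110) by roughly 10°. The clutch has slipped, so I stop and let go.

{"api": "play_rows", "payload": {
  "moves": [
    [0, 0, 0, 0, 0, 0, 40],
    [0, 0, 0, 0, 0, 0, 60],
    [0, 0, 0, 0, 0, 0, 70],
    [0, 0, -0.005, 0, 0, 0, 70],
    [0, 0, -0.015, 0, 0, 0, 70],
    [0, 0, -0.025, 0, 0, 0, 70],
    [0, 0, -0.03, 0, 0, 0, 70],
    [0, 0, -0.03, 0, 0, 0, 70]
  ]
}}

```text
t: 14.2
eef_pos: [607.3, -99.4, 221.4]
tcp_rot: [-3.134, 0.002, 1.345]
ft_force: [-0.2, 0.7, -0.5]
opening: 0.702
```

```bash
python3 pk.py 200; python3 look.py wrist w12 0 0 640 480 1
```

```text
14.2 [607.31197144 -99.36353907 221.43676234] op 0.7017111666157778 q6 -0.04141602263105338 [-0.2  0.7 -0.5] [-0.065  0.086 -0.002] (array([ 2.04,  1.44, 21.42]), array([-0.0071, -0.0067, -1.9904]))
```

View pics/w12.png

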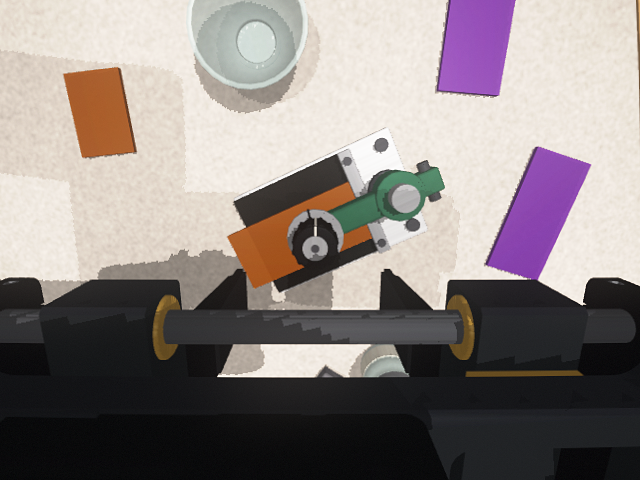

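Back away towards the robot to clear the view, then do the final check. Tool +x points roughly to the robot's left here, so I move along world -x via the tool's y axis.

Run:
```python
from cell import *
from h import *
st=state();print(rel(st,[450,80,240],1.345))
```

```text
(array([ 139.54, -195.14,  -13.4 ]), array([-0.0009,  0.0022,  0.0001]))
```

{"api": "play_rows", "payload": {
  "moves": [
    [0.024, -0.032, -0.003, 0, 0, 0, 70],
    [0.024, -0.032, -0.003, 0, 0, 0, 70],
    [0.024, -0.032, -0.003, 0, 0, 0, 70],
    [0.024, -0.032, -0.003, 0, 0, 0, 70],
    [0.024, -0.032, -0.003, 0, 0, 0, 70],
    [0.02, -0.03, -0.002, 0, 0, 0, 70],
    [0, 0, 0, 0, 0, 0, 70]
  ]
}}

```text
t: 14.95
eef_pos: [449.9, 83.4, 246.9]
tcp_rot: [3.134, 0.001, 1.35]
ft_force: [-0.5, 0.1, -0.8]
opening: 0.699
```

```bash
python3 pk.py 200; python3 look.py top t6 310 170 430 310 4.2; python3 look.py top t7 0 0 640 480 1;python3 look.py side s6 270 260 395 360 6
```

```text
14.95 [449.86531788  83.38496143 246.92548766] op 0.6990790171708324 q6 0.2639629316611069 [-0.5  0.1 -0.8] [-0.11   0.099  0.012] (array([-141.73,  194.58,   48.69]), array([ 0.0039,  0.0089, -1.9855]))
```

View pics/t6.png

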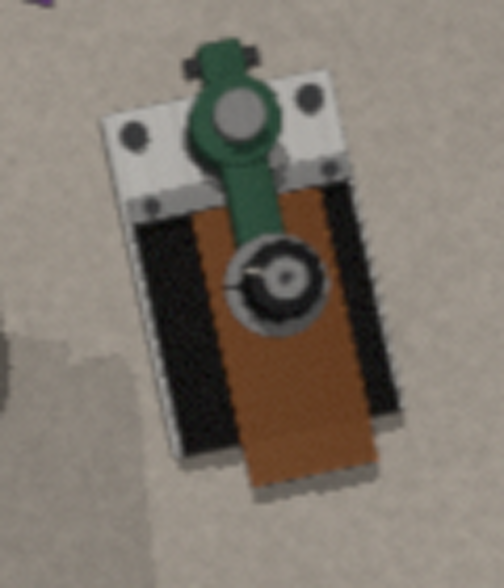

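View pics/t7.png

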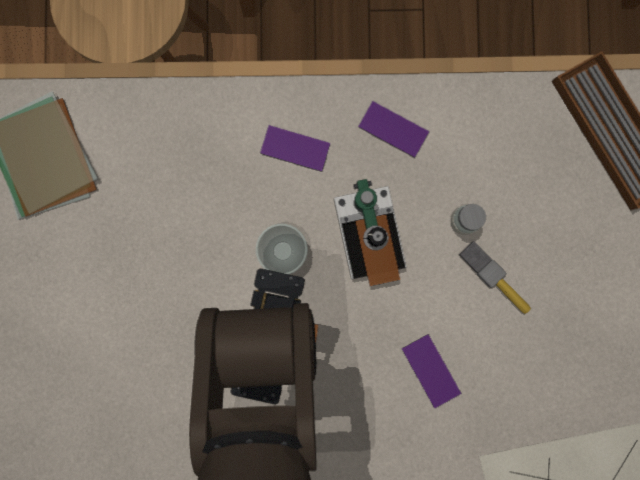

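View pics/s6.png

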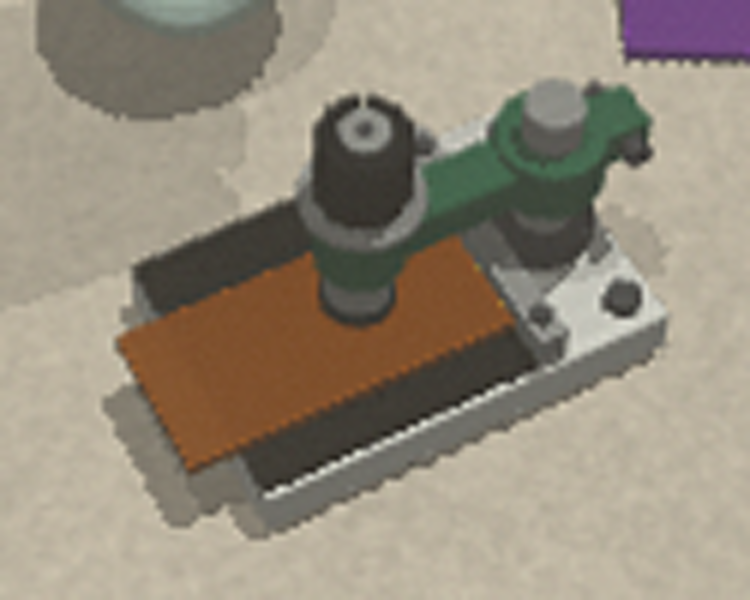

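The glass is flush and square, the foot is down on it, the marks have parted slightly, and bowl, jar, brush and purple strips sit at the same pixels. In the overview the arm hides most of the offcut, but it was in view after the release. I'm handing in.

```bash
python3 -c "
from cell import *
print(job_done())"
```

```text
the job is handed in; nothing more can be done
None
```

The glass strip is back against the stop bar and clamped there. I handed the job in about 15 s after the start.

**Glass:** I pushed the orange strip back with two spread fingertips, which squared it up. I then seated it with a closed-finger push on its centre line, reaching about 12 N at most. The top view put both rear corners at jig x 48.8 mm, so the rear edge is square. That is within calibration error of the 50 mm stop face.

**Thumbscrew:** I turned it clockwise about 2.0 rad in steps, checking the marks and the twist reading between steps. I stopped when the marks had first parted, by an estimated 10°, well short of an eighth of a turn. The twist reading was noisy, so I called the slip from the marks. The thumbscrew's height had also stopped dropping by then.

**After letting go:** The side and top views showed the glass flush with the stop, the foot on it and the gripper clear of everything. The bowl, jar, brush and purple strips were at the same pixels as before. The arm hid most of the offcut in the last overview, but the wrist view just after release showed it lying on the bench; its position was not measured again.

**Things that disagreed:**
- The strip slid sideways during the push and sits about 6.5 mm to the right of the jig's centre line. I left it there because it is square.
- The wrist and fixed cameras differed by about 1.5 mm on the knob's position. I aimed between the two, and the grip then settled with almost no side force.

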